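Bring the marked pigment jar round to the front of a locked jar carousel and hold it

ROBOT

A 6-joint arm with a two-finger parallel gripper is mounted at the origin on a cart in front of the work surface, level with it; the furniture and walls round the work are solid. World frame = base frame: x ahead of the robot, y to its left, z up, the work surface at z = 0. Lengths are in mm, angles in rad, forces in N, time in s.
With the tool pointing down it reaches from about 275 to 750 mm from the base axis. Payload 10.2 kg.
Tool frame: the origin (TCP) lies at the very end of the fingers, on their centre line; the grasp point (between the pads) lies 19 mm behind it; z points along the fingers, y is the line along which they close (so a half turn about z gives the same grasp; the last joint's range is limited). The gripper opens to 85 mm and grips with 20 to 120 N. Pads are 22 mm wide; open, the fingers measure 114 mm over their backs; the gripper's body (76 mm by 85 mm) begins 54 mm behind the grasp point. The pads swing forward as they close: fully open they stand 13 mm farther back than shut.
Start: joints at [-1.336, 0.313, 1.498, -0, 1.331, -0.223], TCP at [232.026, -470.951, 231.294] pointing down, gripper open.
Joint ranges: [-2.94, 2.94], [-0.97, 2.17], [0.19, 2.56], [-1.23, 4.37], [0.02, 3.11], [-2.88, 2.88]. Speed limits (rad/s): [2.39, 2.39, 3.01, 3.14, 3.14, 3.14].

INTERFACE

Orientations are given as a unit quaternion [w, x, y, z].
In Python, from rig import monitor, eyes, job gives the robot as it stands. The module is installed in compiled form; this text tells all that it offers.
- The arm moves only by the tool send_rows, never from a script. Its argument "targets" is one flat list of numbers, 7 for each row, row after row: the turn, a rotation vector about the tool's x, y, z in degrees, then the shift along the tool's x, y, z in units of 60 mm (1.0 is 60 mm), then the opening, from -1 (shut) to 1 (fully open), so that 0 is half open. A call has 1 to 5 rows; each row shifts and turns the commanded pose from where the row before left it, along the tool's axes as they then stand; what a row does not reach is not made up. A row lasts 1/8 s, in which the tool goes at most 62.5 mm and 10.7 degrees, less where a joint would pass 70% of its speed; a pose out of reach is approached as far as the arm can. A call is refused whole if a number of a shift passes 1 or a number of a turn 10.7, either way. A call with a gripper value outside its range is refused whole. The fingers move at their own pace and stop on an object; "newtons" is the grip in N (left out, the last holds). Time passes only in rows, so rows that do not move let the fingers close. It gives the time, the measured TCP pose, the force, the opening and the grip force at its end, in the units of the state.
- monitor.sense(): the state, without advancing time (a new reading comes with each control period).
- eyes.capture(name): name is "scene" or "side" or "wrist"; returns a dict with "img" (480x640x3 uint8, red, green, blue), "K" (3x3 intrinsics, pixels), "distortion" ([k1, k2, p1, p2, k3] as OpenCV has them; the pictures are not rectified), "R" (3x3) and "t" (3): a world point X has camera coordinates R X + t. Camera axes: x right, y down, z forward; pixel columns grow to the right and rows downward; lengths in mm; the calibration is good to about 2 mm. A picture is of the moment at which its call begins. There is no depth.
- job.finish_job(): hands the job in; it is judged then, once.
The state is a dict: "time_s": time; "joints": joint angles; "dq": joint speeds; "tau": joint torques, N m; "eef_pos": TCP position; "ee_rot": TCP orientation; "force": force on the tool from outside, world axes, zero at the start; "wrist_torque": the same for the moment, N m; "grip_width": opening from 0.0 (shut) to 1.0 (fully open); "grip_force": force on a finger pad.
Only numpy, scipy, OpenCV 4.12 (cv2) and the standard library are available. Lean on these libraries where they do the work, as an engineer would, in place of code of your own. Each camera call takes 0.05 s, during which the arm holds its last target. There are 200 camera calls.

TASK

The jar carousel on the bench is locked in its home position: pull the black-handled lock pin up out of the turntable, stand it fully down in the empty stow sleeve farther out on the same arm and let go of it. Then turn the turntable until the jar with the yellow-taped cap stands squarely behind the red pointer at the front, with all jars and bottles staying upright in their cups and the thread spool, tape roll and blue screwdriver left where they lie. The pin locks the home position only, so finish while gripping the wooden handle on top, holding the turntable still there for me to top up the jar.

Things in the scene. Friction and masses are not known exactly. Their poses are not given: they have to be found in the camera images.
- carousel: Pedestal of the jar carousel, fixed to the bench: green cast foot 136 mm across and two flat steel arms, tops 88 mm above the bench. Origin on the turning axis at bench level; z up; its -x axis points along the front arm to the red pointer, roughly towards the robot. The longer arm, 108 degrees round from it towards +y, carries the lock sleeve (118 mm from the axis) and the stow sleeve (160 mm)
- turntable (a joint): Turntable angle, rad: 0 = home (locked at the start), positive anticlockwise from above, free both ways for a full turn, 0.05 N m of friction. Plywood disc 200 mm across, top 110 mm above the bench, five grey cups (bore 54 mm, 18 mm deep) centred 68 mm from the axis, 72 degrees apart, one at the front at home. The pin through the 12 mm hole of the lug on its rim keeps it from turning
- handle (a point): Centre of the wooden handle bar on the turntable's spindle, on the turning axis, 256 mm above the bench. The bar is 76 mm long along this point's x axis, 18 mm thick along y, 28 mm high; it turns with the turntable (at home its x axis is the carousel's x axis). The jars' tops stand 216 mm above the bench
- front (a point): Middle of the front cup's place, at the turntable's top (110 mm above the bench), fixed to the carousel with the carousel's axes: the middle of the marked jar must come above this point
- pointer (a point): Tip of the red pointer at the end of the front arm, 138 mm from the axis, 131 mm above the bench; does not move
- pin_grip (a point): Lock pin, loose: centre of its upright black handle, 19 mm in diameter, 51 mm long; z along the pin, up. Below the handle a flange 21 mm across, then a steel shank 10 mm in diameter, 25 mm long with tapered nose. At the start the flange rests on the lug and this point is 145 mm above the bench; lifted 30 mm, the nose is clear of lug and sleeve
- pin_shoulder (a point): Underside of the lock pin's flange, on its axis, 30 mm below the handle's centre; z along the pin, up
- stow_mouth (a point): Centre of the mouth of the stow sleeve, 115 mm above the bench: an upright dark steel tube, bore 15.6 mm, outside 25.6 mm, 27 mm deep. With the pin fully down its flange rests on this mouth, the handle's centre 145 mm above the bench
- marked_jar_mid (a point): Marked jar, loose, in one of the five cups of the turntable (which cup differs from day to day, but never the front one at the start): glass pigment jar 46 mm in diameter, 106 mm tall, green cap wrapped in yellow tape with a yellow dot on top. This point is on its axis 52 mm above its base
- jar_b_mid (a point): A like jar with a plain green cap, loose, in one of the five cups of the turntable (which cup differs from day to day, but never the front one at the start); same point
- jar_c_mid (a point): Another like jar with a plain green cap, loose, in one of the five cups of the turntable (which cup differs from day to day, but never the front one at the start); same point
- bottle_b_mid (a point): Amber dropper bottle with a black top, 34 mm in diameter, 102 mm tall, loose, in one of the five cups of the turntable (which cup differs from day to day, but never the front one at the start); point on its axis 52 mm above its base
- bottle_home_mid (a point): Like dropper bottle, loose, in the cup that is at the front at the start; same point
- thread_spool: Bystander: orange thread spool, 43 mm in diameter, 47 mm tall; origin under its centre
- tape_roll: Bystander: white roll of tape, 66 mm across, 22 mm high; origin under its centre
- blue_screwdriver: Bystander: blue-handled screwdriver, 181 x 64 mm, 22 mm high, lying on the bench; origin under its centre
Things that resemble listed ones, but are neither listed nor needed, are in the scene too. There is more than one size of the part that bears pin_grip; the job needs the smaller.

How it is judged (in metres and radians):
On the way, in this order (a step that is already met when the one before it is completed fails the run):
1. the lock pin stands fully down in the stow sleeve and is let go (horizontal distance between pin_shoulder and stow_mouth below 0.006 m and z of pin_shoulder in the frame of carousel below 0.121 m and angle between pin_shoulder's own z axis and vertical below 0.2 rad and contact force between the fingers and lock_pin below 0.1 N), for 0.3 s.
2. the marked jar is squarely behind the pointer and the turntable is held still by its handle (y of marked_jar_mid in the frame of front between -0.008 and 0.008 m and x of marked_jar_mid in the frame of front between -0.012 and 0.012 m and contact force between the fingers and turntable above 2 N and velocity of joint turntable between -0.08 and 0.08 rad/s and distance between the grasp point and handle below 0.045 m), for 0.3 s.
At the end, for the whole second after the job is handed in: the marked jar is within 8 mm sideways and 12 mm radially of the front place; the fingers hold the handle (within 45 mm, over 2 N), turntable under 0.08 rad/s; the pin is in the stow sleeve (6 mm, 0.2 rad), flange at most 6 mm above its mouth; all jars and bottles are upright in cups (all of step 2 and horizontal distance between pin_shoulder and stow_mouth below 0.006 m and z of pin_shoulder in the frame of carousel below 0.121 m and angle between each of pin_shoulder, bottle_home_mid, marked_jar_mid, jar_b_mid, bottle_b_mid, jar_c_mid's own z axis and vertical below 0.2 rad and z of bottle_home_mid in the frame of carousel between 0.155 and 0.17 m and z of marked_jar_mid in the frame of carousel between 0.155 and 0.17 m and z of jar_b_mid in the frame of carousel between 0.155 and 0.17 m and z of bottle_b_mid in the frame of carousel between 0.155 and 0.17 m and z of jar_c_mid in the frame of carousel between 0.155 and 0.17 m); the arm keeps its last pose, push and grip.
It fails at once if a jar or bottle is tipped (angle between any of bottle_home_mid, marked_jar_mid, jar_b_mid, bottle_b_mid, jar_c_mid's own z axis and vertical above 0.4 rad).
It fails at once if a bystander on the bench is moved by more than 30 mm (distance of any of thread_spool, tape_roll, blue_screwdriver from where it was at the start of the episode above 0.03 m).
It also fails if it takes over 58 s, if anything falls off the work surface, if the arm or the gripper's body presses on something with over 40 N, if the wrist force passes 120 N, or if a joint passes its speed limit or range.

## Working session

There is one attempt and no reset: what is moved stays moved. The work goes in short steps, Python scripts to look and compute and a tool call to move; the robot and the scene stay as the last step left them, time stands still between calls to the robot, and variables do not carry over. Pictures are saved under pics/ and viewed, at most 10 in all, crops included, and the job is handed in when it is done.

Besides the shell and the picture viewer there is one more tool, called after "Request:" by a JSON object that holds its "op" and its "data". send_rows: Moves the arm, as the interface text tells. Its arguments: {"type":"object","properties":{"targets":{"type":"array","items":{"type":"number"}},"newtons":{"type":"number"}},"required":["targets"]}

```bash
mkdir -p pics; cat > h.py <<'E'
import numpy as np, cv2
from scipy.spatial.transform import Rotation as Ro
from rig import monitor, eyes, job
def cap(n,f=None):
    c=eyes.capture(n)
    if f: cv2.imwrite('pics/'+f,c['img'][:,:,::-1])
    c['K']=np.array(c['K']);c['R']=np.array(c['R']);c['t']=np.array(c['t']).reshape(3);c['distortion']=np.array(c['distortion'],float)
    return c
def plane(c,uv,z):
    p=cv2.undistortPoints(np.array([[uv]],float),c['K'],c['distortion'])[0,0]
    d=c['R'].T@np.array([p[0],p[1],1]);o=-c['R'].T@c['t']
    return o+d*(z-o[2])/d[2]
def proj(c,X):
    return cv2.projectPoints(np.array(X,float).reshape(-1,1,3),cv2.Rodrigues(c['R'])[0],c['t'],c['K'],c['distortion'])[0][:,0]
E
python3 - <<'E'
from h import *
import pickle
a=cap('scene','scene.png');b=cap('side','side.png')
pickle.dump((a,b),open('c0.pkl','wb'))
s=monitor.sense();print(s)
for c in(a,b):print(c['K'],c['distortion'],-c['R'].T@c['t'])
R=Ro.from_quat(np.roll(s['ee_rot'],-1)).as_matrix();print(R)
E
```

```text
{'time_s': 0.1, 'joints': array([-1.33639112e+00,  3.13390678e-01,  1.49833488e+00, -3.78565173e-06,
        1.33099536e+00, -2.23420922e-01]), 'dq': array([ 0.00122879, -0.0010106 , -0.00130512,  0.00098291,  0.0002009 ,
       -0.00068386]), 'tau': array([ 2.18088040e-03, -4.12904906e+01, -2.60138869e+01, -2.11128067e-04,
        3.07760871e-03, -1.04105132e-05]), 'eef_pos': array([ 231.97575407, -470.72527882,  230.80389874]), 'ee_rot': array([-5.64113007e-04,  9.73913359e-01,  2.26919482e-01, -4.93665830e-06]), 'force': array([ 0.24836932, -0.35103691, -0.58543172]), 'wrist_torque': array([-0.03327255,  0.01783077,  0.01759111]), 'grip_force': 0.0, 'grip_width': 1.0016015885742817}
[[511.85692069   0.         329.49922991]
 [  0.         511.85692069 249.00258418]
 [  0.           0.           1.        ]] [-0.04573871  0.          0.          0.          0.        ] [-205.92523596  548.23731966  859.2928424 ]
[[550.73641874   0.         321.58728189]
 [  0.         550.73641874 235.61305028]
 [  0.           0.           1.        ]] [-0.10953128  0.          0.          0.          0.        ] [465.48886063 972.47482992 832.7273717 ]
[[ 8.97015098e-01  4.41999824e-01 -2.65632217e-04]
 [ 4.41999835e-01 -8.97014461e-01  1.09655394e-03]
 [ 2.46400708e-04 -1.10103484e-03 -9.99999364e-01]]
```

View pics/scene.png

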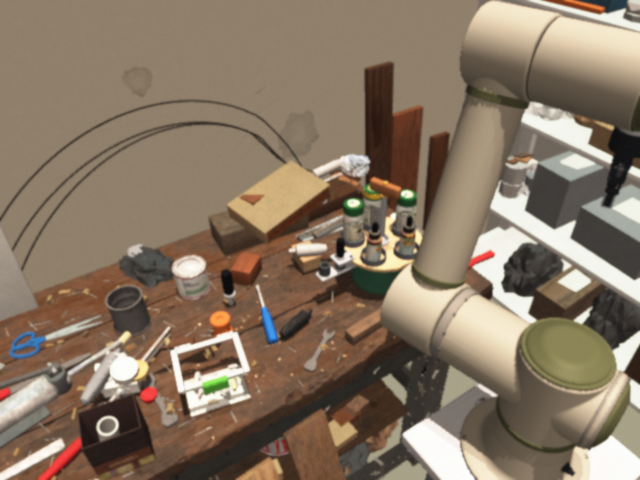

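View pics/side.png

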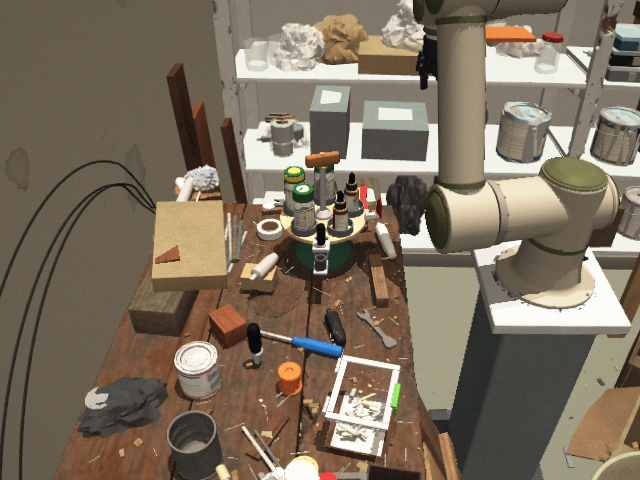

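The side view shows the carousel: handle bar (323,159), yellow-taped jar (293,178), plain jars (303,195) and (325,180), and bottles (352,195) and (340,212). Two black-handled pins are candidates. (321,240) sits in the rim lug on the carousel arm. (254,343) stands on the bench and looks larger. The one in the lug fits the description, so I'll confirm it in a crop.

```bash
python3 - <<'E'
from h import *
import pickle
a,b=pickle.load(open('c0.pkl','rb'))
im=b['img'][140:290,240:440,::-1]
cv2.imwrite('pics/crop1.png',cv2.resize(im,(800,600),interpolation=cv2.INTER_CUBIC))
print('handle',plane(b,(323,159),256),plane(a,(384,187),256))
print('jar caps y',plane(b,(294,172),216), 'pin top',plane(b,(321,228),170),plane(a,(340,240),170))
E
```

```text
handle [515.90947302 -75.38812598 256.        ] [523.2775386  -73.02166801 256.        ]
jar caps y [581.36768975 -87.23372394 216.        ] pin top [515.30931834  59.66324127 170.        ] [512.76944771  50.43069318 170.        ]
```

View pics/crop1.png

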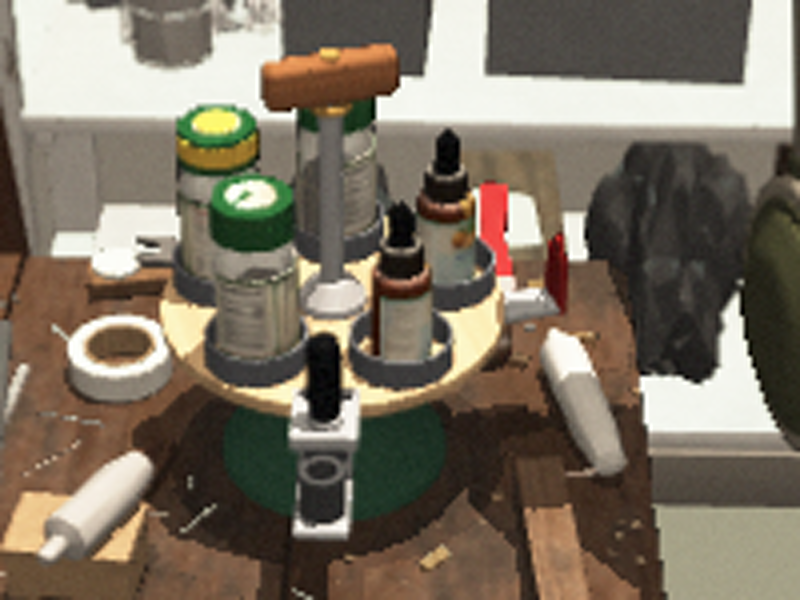

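The crop confirms it: the pin in the lug is at crop (322,375), with the empty stow sleeve at (322,470) on the same arm. The marked jar is at (218,122). The pointer is at (558,272) and the front bottle at (448,132). Next I'll fit the carousel pose.

```bash
python3 - <<'E'
from h import *
import pickle
from scipy.optimize import least_squares
a,b=pickle.load(open('c0.pkl','rb'))
r=lambda d,th,z:np.array([d*np.cos(np.deg2rad(th)),d*np.sin(np.deg2rad(th)),z])
F={'handle':(r(0,0,270),(323,153)),'stow':(r(160,72,115),(320.5,257.5)),'pintop':(r(118,72,170.5),(320.5,224.5)),
'yel':(r(68,-36,216),(294.5,170.5)),'g':(r(68,36,216),(303,188)),'b1':(r(68,108,212),(340,191.3)),'b0':(r(68,180,212),(352,173)),'ptr':(r(138,180,131),(379.5,208))}
G={'handle':(r(0,0,265),(384,184)),'pintop':(r(118,72,170.5),(340,239))}
def W(p,X):c,s=np.cos(p[2]),np.sin(p[2]);return np.array([p[0]+c*X[0]-s*X[1],p[1]+s*X[0]+c*X[1],X[2]])
def f(p,raw=False):
    o=[proj(b,W(p,X))[0]-uv for X,uv in F.values()]
    oa=[proj(a,W(p,X))[0]-uv for X,uv in G.values()]
    return (o,oa) if raw else np.array(o+[x*.3 for x in oa]).ravel()
s=least_squares(f,[518,-75,.3],loss='soft_l1')
p=s.x;print(p,np.rad2deg(p[2]))
o,oa=f(p,True)
for k,e in zip(list(F)+list(G),o+oa):print(k,e.round(1))
print('pin',W(p,r(118,72,145)),'stow',W(p,r(160,72,115)),'front',W(p,r(68,180,110)))
pickle.dump(p,open('p.pkl','wb'))
E
```

```text
[ 5.16599487e+02 -7.16449038e+01  3.11498180e-01] 17.847531029496018
handle [-0.5  1.1]
stow [-0.6  0.2]
pintop [ 0.  -0.5]
yel [-0.2  0.2]
g [-0.2  0.9]
b1 [ 0.6 -0.2]
b0 [0.3 0. ]
ptr [ 0.6 -9.2]
handle [1.7 1. ]
pintop [ 0.5 -0.8]
pin [516.91349484  46.35467839 145.        ] stow [517.0252603   88.35452968 115.        ] front [451.87195525 -92.48588792 110.        ]
```

The fit is consistent to about 1 px (the pointer was only roughly picked). The axis is at (517,-72) with yaw 17.8°, the pin is at (517,46) and the stow sleeve at (517,88). The marked jar needs a 144° clockwise turn. I'll raise the tool, then turn it so the fingers close along world x.

Request:
{"op": "send_rows", "data": {"targets": [0, 0, -10.6, 0, 0, -0.6, 0, 0, 0, -10.6, 0, 0, -0.6, 0, 0, 0, -10.6, 0, 0, 0, 0, 0, 0, -10.6, 0, 0, 0, 0, 0, 0, -10.6, 0, 0, 0, 0]}}

```text
time_s: 0.72
eef_pos: [232.0, -470.8, 303.0]
ee_rot: [-0.0, 0.768, 0.64, 0.0]
force: [0.2, 0.2, 0.7]
grip_width: 0.5
grip_force: 0.0
```

Request:
{"op": "send_rows", "data": {"targets": [0, 0, -10.6, 0, 0, 0, 0, 0, 0, 0, 0.9, 0.5, 0, 0, 0, 0, 0, 0.9, 0.5, 0, 0, 0, 0, 0, 0.9, 0.5, 0, 0, 0, 0, 0, 0.9, 0.5, 0, 0]}}

```text
time_s: 1.35
eef_pos: [353.2, -253.4, 303.1]
ee_rot: [-0.0, 0.708, 0.706, 0.0]
force: [0.9, -0.3, 0.2]
grip_width: 0.5
grip_force: 0.0
```

Request:
{"op": "send_rows", "data": {"targets": [0, 0, 0, 0.9, 0.5, 0, 0, 0, 0, 0, 0.9, 0.5, 0, 0, 0, 0, 0, 0.9, 0.5, 0, 0, 0, 0, 0, 0.9, 0.5, 0, 0, 0, 0, 0, 0.9, 0.5, 0, 0]}}

```text
time_s: 1.98
eef_pos: [504.1, 16.3, 303.2]
ee_rot: [-0.0, 0.708, 0.706, -0.0]
force: [0.4, -1.0, 0.6]
grip_width: 0.499
grip_force: 0.0
```

Request:
{"op": "send_rows", "data": {"targets": [0, 0, 0, 0.65, 0.2, 0, 0, 0, 0, 0, 0, 0, 0.8, 0, 0, 0, 0, 0, 0, 0, 0]}}

```text
time_s: 2.35
eef_pos: [514.2, 53.6, 252.6]
ee_rot: [-0.003, 0.708, 0.706, -0.002]
force: [0.4, 0.4, 0.2]
grip_width: 0.502
grip_force: 0.0
```

```bash
python3 - <<'E'
from h import *
import pickle
w=cap('wrist','w1.png');pickle.dump(w,open('w1.pkl','wb'))
print(monitor.sense()['eef_pos'],-w['R'].T@w['t'],w['R'])
X=[[516.9,46.35,170.5],[516.9,46.35,119.5],[517,88.35,115]]
print(proj(w,X))
E
```

```text
[515.1936246   53.15138076 255.08061213] [514.36657387 135.18165722 395.06621352] [[ 9.99978366e-01 -2.68050449e-03 -6.00681354e-03]
 [-6.34531032e-04 -9.48251785e-01  3.17518740e-01]
 [-6.54708207e-03 -3.17508059e-01 -9.48232971e-01]]
[[324.67169292 260.85153529]
 [323.94632119 234.6577838 ]
 [324.16950669 175.10276884]]
```

View pics/w1.png

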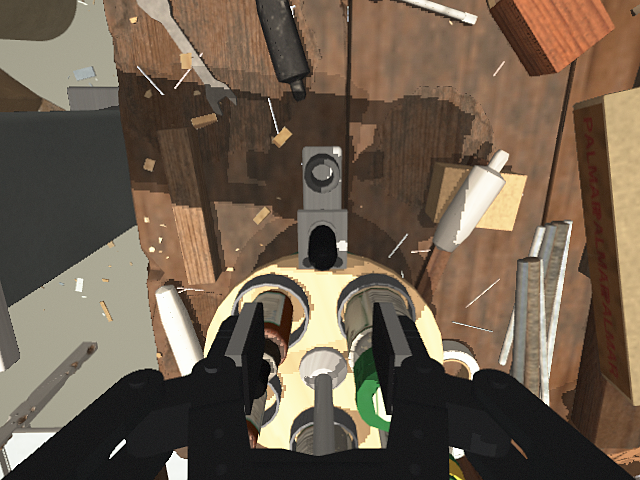

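The wrist view shows the pin top at (322,255) and the stow mouth at (322,172). Both are within 2–3 px (about 1.5 mm) of the prediction. I'll descend.

Request:
{"op": "send_rows", "data": {"targets": [0, 0, 0, 0, 0, 0.7, 0, 0, 0, 0, 0, 0, 0, 0, 0, 0, 0, 0, 0, 0, 0]}}

```text
time_s: 2.78
eef_pos: [516.5, 52.8, 215.7]
ee_rot: [0.001, 0.708, 0.706, 0.001]
force: [0.0, -0.2, 0.4]
grip_width: 0.5
grip_force: 0.0
```

Request:
{"op": "send_rows", "data": {"targets": [0, 0, 0, -0.03, 0, 0.6, 0, 0, 0, 0, 0, 0, 0.6, 0, 0, 0, 0, 0, 0, 0.05, 0, 0, 0, 0, 0, 0, 0, 0], "newtons": 40}}

```text
time_s: 3.28
eef_pos: [516.7, 51.2, 140.4]
ee_rot: [0.001, 0.708, 0.706, 0.001]
force: [-0.3, -0.0, -0.6]
grip_width: 0.5
grip_force: 0.0
```

Request:
{"op": "send_rows", "data": {"targets": [0, 0, 0, 0, 0, 0, -1, 0, 0, 0, 0, 0, 0, -1, 0, 0, 0, 0, 0, 0, -1, 0, 0, 0, 0, 0, 0, -1]}}

```text
time_s: 3.78
eef_pos: [516.5, 51.3, 140.0]
ee_rot: [0.001, 0.708, 0.706, 0.001]
force: [-0.3, 1.9, 6.0]
grip_width: 0.2
grip_force: 39.0
```

Request:
{"op": "send_rows", "data": {"targets": [0, 0, 0, 0, 0, -0.35, -1, 0, 0, 0, 0, 0, -0.35, -1, 0, 0, 0, 0, 0, 0, -1, 0, 0, 0, 0, 0, 0, -1]}}

```text
time_s: 4.28
eef_pos: [515.3, 51.4, 179.7]
ee_rot: [-0.0, 0.708, 0.706, -0.0]
force: [0.6, -0.1, 0.0]
grip_width: 0.203
grip_force: 39.3
```

```bash
python3 - <<'E'
from h import *
import pickle
w=cap('wrist','w2.png');b=cap('side','s2.png');pickle.dump((w,b),open('w2.pkl','wb'))
s=monitor.sense();print(s['eef_pos'],s['grip_width'],s['grip_force'])
print(proj(w,[[517,88.35,115],[516.5,47,212]]),proj(b,[[517,88.35,115],[516.5,47,212.5],[516.5,47,160]]))
i1=w['img'][20:320,180:480];i2=cv2.resize(b['img'][165:285,260:380],(400,400),interpolation=cv2.INTER_CUBIC)
cv2.imwrite('pics/c2.png',np.hstack([cv2.resize(i1,(400,400)),i2])[:,:,::-1])
E
```

```text
[515.21199442  51.44712159 179.47542916] 0.20490738095008015 39.33331502135843
[[322.49898661 194.17401045]
 [324.26249196 382.19617806]] [[319.91576124 257.65437725]
 [320.41317908 207.30978727]
 [320.76519537 228.3101047 ]]
```

View pics/c2.png

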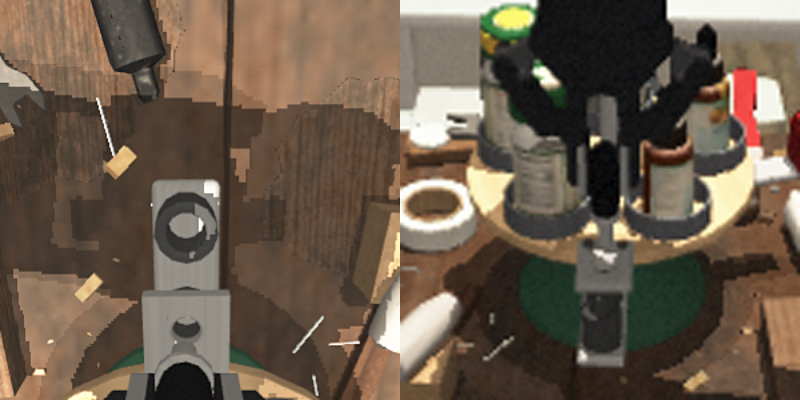

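The pin is held straight, at crop (186,380). The stow mouth is at (186,225) and the lug hole at (187,330), so all three are on one column. The stow mouth lies 42 mm further along +y.

Request:
{"op": "send_rows", "data": {"targets": [0, 0, 0, 0.35, 0, 0, -1, 0, 0, 0, 0.35, 0, 0, -1, 0, 0, 0, 0, 0, 0, -1, 0, 0, 0, 0, 0, 0, -1]}}

```text
time_s: 4.88
eef_pos: [515.6, 93.0, 179.9]
ee_rot: [-0.0, 0.708, 0.706, -0.0]
force: [-0.4, -0.6, -1.2]
grip_width: 0.206
grip_force: 39.3
```

```bash
python3 - <<'E'
from h import *
import pickle
w=cap('wrist');b=cap('side')
s=monitor.sense();print(s['eef_pos'],s['grip_width'],s['grip_force'])
i1=w['img'][130:430,180:480];i2=cv2.resize(b['img'][165:285,260:380],(400,400),interpolation=cv2.INTER_CUBIC)
cv2.imwrite('pics/c3.png',np.hstack([cv2.resize(i1,(400,400)),i2])[:,:,::-1])
E
```

```text
[515.70844337  92.78485384 180.08646485] 0.20231822733628585 39.32524222880602
```

View pics/c3.png

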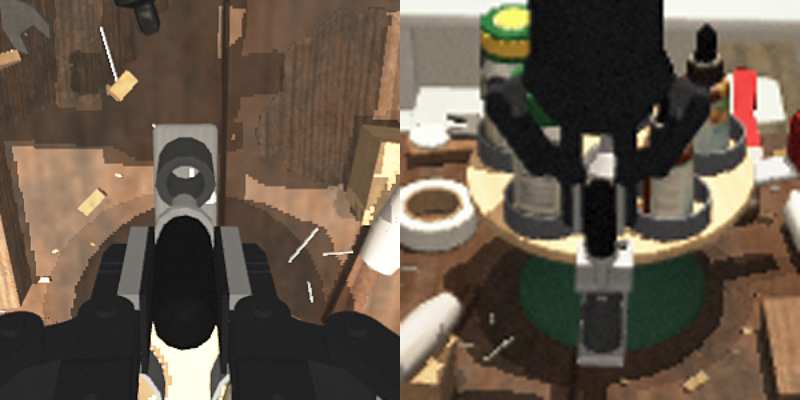

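The pin at (186,280) lines up with the sleeve at (187,165). In the side view the pin is right above the sleeve. I'll lower it.

Request:
{"op": "send_rows", "data": {"targets": [0, 0, 0, 0, 0.0, 0.2, -1, 0, 0, 0, 0, 0, 0.15, -1, 0, 0, 0, 0, 0, 0, -1]}}

```text
time_s: 5.35
eef_pos: [515.2, 93.3, 158.2]
ee_rot: [-0.001, 0.708, 0.706, -0.001]
force: [-0.2, 0.0, 0.1]
grip_width: 0.204
grip_force: 39.3
```

Request:
{"op": "send_rows", "data": {"targets": [0, 0, 0, 0, 0.0, 0.15, -1, 0, 0, 0, 0, 0, 0.15, -1, 0, 0, 0, 0, 0, 0, -1, 0, 0, 0, 0, 0, 0, -1]}}

```text
time_s: 5.85
eef_pos: [515.7, 93.4, 141.2]
ee_rot: [-0.0, 0.708, 0.706, -0.0]
force: [-0.4, 0.5, 0.1]
grip_width: 0.205
grip_force: 39.4
```

Request:
{"op": "send_rows", "data": {"targets": [0, 0, 0, 0, 0, 0.03, -1, 0, 0, 0, 0, 0, 0, -1, 0, 0, 0, 0, 0, 0, 0, 0, 0, 0, 0, 0, 0, 0, 0, 0, 0, 0, 0, 0, 0]}}

```text
time_s: 6.48
eef_pos: [515.7, 93.4, 139.4]
ee_rot: [-0.0, 0.708, 0.706, -0.0]
force: [-0.5, 0.5, 0.8]
grip_width: 0.5
grip_force: 0.0
```

Request:
{"op": "send_rows", "data": {"targets": [0, 0, 0, 0, 0, 0, 0, 0, 0, 0, 0, 0, 0, 0, 0, 0, 0, 0, 0, 0, 0, 0, 0, 0, 0, 0, -0.5, 0, 0, 0, 0, 0, 0, -0.5, 0]}}

```text
time_s: 7.1
eef_pos: [515.6, 93.4, 200.2]
ee_rot: [-0.0, 0.708, 0.706, -0.0]
force: [0.2, -1.0, -1.2]
grip_width: 0.504
grip_force: 0.0
```

Request:
{"op": "send_rows", "data": {"targets": [0, 0, 0, 0, 0, -0.9, 0, 0, 0, 0, 0, 0, -0.9, 0, 0, 0, 0, 0, 0, 0, 0, 0, 0, 0, 0, 0, 0, 0]}}

```text
time_s: 7.6
eef_pos: [515.4, 93.4, 306.6]
ee_rot: [-0.0, 0.708, 0.706, -0.0]
force: [0.6, 0.0, -0.3]
grip_width: 0.5
grip_force: 0.0
```

```bash
python3 - <<'E'
from h import *
import pickle
w=cap('wrist');b=cap('side');a=cap('scene')
s=monitor.sense();print(s['eef_pos'],s['grip_width'],s['joints'].round(3))
i1=w['img'][0:480,80:560];i2=cv2.resize(b['img'][135:285,260:410],(400,400),interpolation=cv2.INTER_CUBIC)
cv2.imwrite('pics/c4.png',np.hstack([cv2.resize(i1,(400,400)),i2])[:,:,::-1])
print(proj(b,[[517,88.35,170.5],[516.6,-71.6,270]]))
E
```

```text
[515.36923887  93.39741368 306.18372259] 0.4981736198613371 [-0.045  0.27   1.361 -0.     1.513 -0.042]
[[319.51481103 236.17068251]
 [322.52952319 154.08570035]]
```

View pics/c4.png

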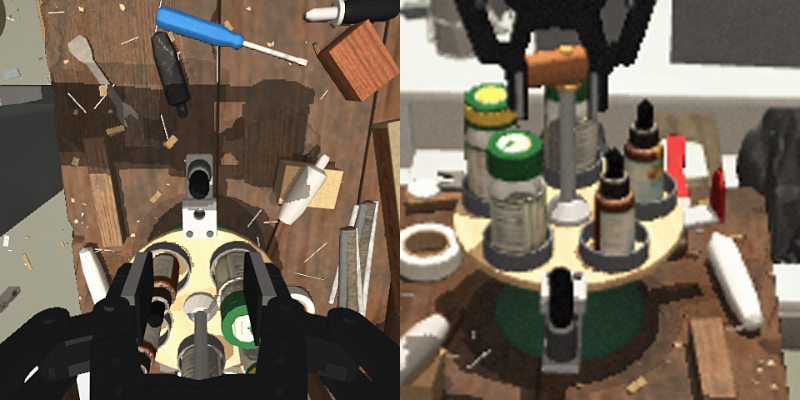

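The pin stands fully down in the stow sleeve: its top is at side px (320,237), predicted (319.5,236). The handle bar is unturned. I'll move above the handle and turn the tool to the bar's direction.

Request:
{"op": "send_rows", "data": {"targets": [0, 0, 0, -0.91, 0, 0, 0, 0, 0, 0, -0.91, 0, 0, 0, 0, 0, 0, -0.91, 0, 0, 0, 0, 0, -10.7, 0, 0, 0, 0.2, 0, 0, -10.7, 0, 0, 0, 0.2]}}

```text
time_s: 8.38
eef_pos: [515.0, -71.1, 306.5]
ee_rot: [-0.001, 0.563, 0.827, -0.0]
force: [-0.3, -0.9, 0.1]
grip_width: 0.599
grip_force: 0.0
```

Request:
{"op": "send_rows", "data": {"targets": [0, 0, -10.7, 0, 0, 0, 0.2, 0, 0, -10.7, 0, 0, 0, 0.2, 0, 0, -10.7, 0, 0, 0, 0.2, 0, 0, -10.7, 0, 0, 0, 0.2, 0, 0, -10.7, 0, 0, 0, 0.2]}}

```text
time_s: 9.0
eef_pos: [515.0, -70.3, 306.6]
ee_rot: [-0.001, 0.13, 0.992, 0.0]
force: [0.2, -1.2, -0.1]
grip_width: 0.601
grip_force: 0.0
```

Request:
{"op": "send_rows", "data": {"targets": [0, 0, -10.7, 0, 0, 0, 0.2, 0, 0, -10.7, 0, 0, 0, 0.2, 0, 0, -10.7, 0, 0, 0, 0.2, 0, 0, -1, 0, 0, 0, 0.2, 0, 0, 0, 0, 0, 0, 0.2]}}

```text
time_s: 9.62
eef_pos: [515.1, -70.4, 307.1]
ee_rot: [-0.0, -0.153, 0.988, 0.0]
force: [-0.2, 0.4, 0.1]
grip_width: 0.596
grip_force: 0.0
```

```bash
python3 - <<'E'
from h import *
w=cap('wrist','w5.png')
s=monitor.sense();print(s['eef_pos'],s['joints'].round(3))
R=Ro.from_quat(np.roll(s['ee_rot'],-1)).as_matrix();print(np.rad2deg(np.arctan2(R[1,0],R[0,0])))
t=np.deg2rad(17.85);u=np.array([np.cos(t),np.sin(t),0])*38
o=np.array([515.5,-70,270]);print(proj(w,[o-u,o,o+u]))
E
```

```text
[515.16473462 -70.37225895 307.1871983 ] [-0.361  0.259  1.372  0.     1.511 -2.24 ]
-162.3335902194167
[[318.03519672 208.0246085 ]
 [318.32552624 283.84185498]
 [318.58303132 350.985936  ]]
```

View pics/w5.png

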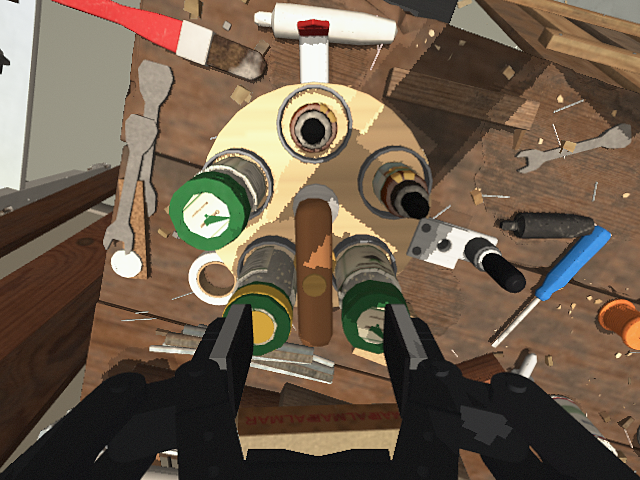

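The wrist view shows the handle bar running vertically at column 314, with its knob at (314,286). The gripper centre is at about 318, so it needs a shift of roughly 2 mm. I'll descend and grip.

Request:
{"op": "send_rows", "data": {"targets": [0, 0, 0, 0, -0.03, 0.6, 0.1, 0, 0, 0, 0, 0, 0.55, 0, 0, 0, 0, 0, 0, 0, 0, 0, 0, 0, 0, 0, 0, 0]}}

```text
time_s: 10.18
eef_pos: [516.3, -72.3, 239.9]
ee_rot: [0.001, -0.155, 0.988, -0.0]
force: [0.6, 0.1, 0.5]
grip_width: 0.497
grip_force: 0.0
```

Request:
{"op": "send_rows", "data": {"targets": [0, 0, 0, 0, 0, 0, -1, 0, 0, 0, 0, 0, 0, -1, 0, 0, 0, 0, 0, 0, -1, 0, 0, 0, 0, 0, 0, -1]}}

```text
time_s: 10.68
eef_pos: [516.2, -72.0, 240.1]
ee_rot: [0.001, -0.155, 0.988, -0.0]
force: [-0.9, 2.0, 5.4]
grip_width: 0.232
grip_force: 38.9
```

Request:
{"op": "send_rows", "data": {"targets": [0, 0, 2, 0, 0, 0, -1, 0, 0, 3, 0, 0, 0, -1, 0, 0, 4, 0, 0, 0, -1, 0, 0, 5, 0, 0, 0, -1, 0, 0, 5, 0, 0, 0, -1]}}

```text
time_s: 11.3
eef_pos: [516.1, -71.7, 240.1]
ee_rot: [0.001, 0.012, 1.0, 0.0]
force: [-2.4, 4.4, 5.9]
grip_width: 0.232
grip_force: 39.0
```

Request:
{"op": "send_rows", "data": {"targets": [0, 0, 5, 0, 0, 0, -1, 0, 0, 5, 0, 0, 0, -1, 0, 0, 5, 0, 0, 0, -1, 0, 0, 5, 0, 0, 0, -1, 0, 0, 5, 0, 0, 0, -1]}}

```text
time_s: 11.92
eef_pos: [516.2, -71.4, 240.1]
ee_rot: [0.001, 0.228, 0.974, 0.001]
force: [-0.6, 5.4, 6.1]
grip_width: 0.23
grip_force: 39.0
```

Request:
{"op": "send_rows", "data": {"targets": [0, 0, 5, 0, 0, 0, -1, 0, 0, 5, 0, 0, 0, -1, 0, 0, 5, 0, 0, 0, -1, 0, 0, 5, 0, 0, 0, -1, 0, 0, 5, 0, 0, 0, -1]}}

```text
time_s: 12.55
eef_pos: [516.5, -71.1, 240.1]
ee_rot: [0.001, 0.433, 0.901, 0.001]
force: [0.8, 7.0, 5.7]
grip_width: 0.231
grip_force: 38.9
```

Request:
{"op": "send_rows", "data": {"targets": [0, 0, 5, 0, 0, 0, -1, 0, 0, 5, 0, 0, 0, -1, 0, 0, 5, 0, 0, 0, -1, 0, 0, 5, 0, 0, 0, -1, 0, 0, 5, 0, 0, 0, -1]}}

```text
time_s: 13.18
eef_pos: [516.8, -70.9, 240.1]
ee_rot: [0.001, 0.618, 0.786, 0.002]
force: [2.8, 6.5, 4.7]
grip_width: 0.233
grip_force: 38.9
```

Request:
{"op": "send_rows", "data": {"targets": [0, 0, 5, 0, 0, 0, -1, 0, 0, 5, 0, 0, 0, -1, 0, 0, 5, 0, 0, 0, -1, 0, 0, 5, 0, 0, 0, -1, 0, 0, 5, 0, 0, 0, -1]}}

```text
time_s: 13.8
eef_pos: [517.1, -70.9, 240.1]
ee_rot: [0.001, 0.773, 0.634, 0.003]
force: [4.9, 7.6, 3.6]
grip_width: 0.23
grip_force: 39.0
```

Request:
{"op": "send_rows", "data": {"targets": [0, 0, 5, 0, 0, 0, -1, 0, 0, 5, 0, 0, 0, -1, 0, 0, 4, 0, 0, 0, -1, 0, 0, 3, 0, 0, 0, -1, 0, 0, 2, 0, 0, 0, -1]}}

```text
time_s: 14.42
eef_pos: [517.4, -71.0, 240.2]
ee_rot: [0.001, 0.867, 0.498, 0.003]
force: [6.4, 7.9, 2.2]
grip_width: 0.231
grip_force: 39.0
```

Request:
{"op": "send_rows", "data": {"targets": [0, 0, 2, 0, 0, 0, -1, 0, 0, 1, 0, 0, 0, -1, 0, 0, 0, 0, 0, 0, -1, 0, 0, 0, 0, 0, 0, -1]}}

```text
time_s: 14.92
eef_pos: [517.4, -71.0, 240.2]
ee_rot: [0.001, 0.879, 0.476, 0.003]
force: [6.6, 8.3, 3.0]
grip_width: 0.232
grip_force: 39.0
```

```bash
python3 - <<'E'
from h import *
w=cap('wrist');b=cap('side')
s=monitor.sense();print(s['eef_pos'],s['joints'].round(3),s['force'])
R=Ro.from_quat(np.roll(s['ee_rot'],-1)).as_matrix();print(np.rad2deg(np.arctan2(R[1,0],R[0,0])))
x0,y0=230,120
pts=proj(b,[[451.9,-92.5,216],[516.6-68*np.cos(.3115)-8*np.sin(.3115)*-1,-71.6-68*np.sin(.3115)-8*np.cos(.3115),216]]);print(pts)
im=cv2.resize(b['img'][120:270,230:430],(800,600),interpolation=cv2.INTER_CUBIC)[:,:,::-1].copy()
for p in pts[:1]:cv2.drawMarker(im,(int((p[0]-230+.5)*4),int((p[1]-120+.5)*4)),(255,0,255),0,30,2)
cv2.imwrite('pics/s6.png',im);cv2.imwrite('pics/w6.png',w['img'][:,:,::-1])
h=cv2.cvtColor(b['img'],cv2.COLOR_RGB2HSV);m=((abs(h[:,:,0].astype(int)-28)<6)&(h[:,:,1]>150)&(h[:,:,2]>150)).astype(np.uint8)
n,_,st,ce=cv2.connectedComponentsWithStats(m)
for i in range(1,n):
  if st[i,4]>8 and 230<ce[i][0]<430 and 120<ce[i][1]<270:print(st[i],ce[i])
E
```

```text
[517.426008   -70.98602548 240.15201864] [-0.363  0.297  1.496  0.004  1.344  0.215] [6.97638758 7.35831059 2.71243499]
56.84947018362924
[[352.32650096 171.46076759]
 [351.23434056 169.7437333 ]]
[347 169   7   3  14] [349.42857143 170.21428571]
```

View pics/s6.png

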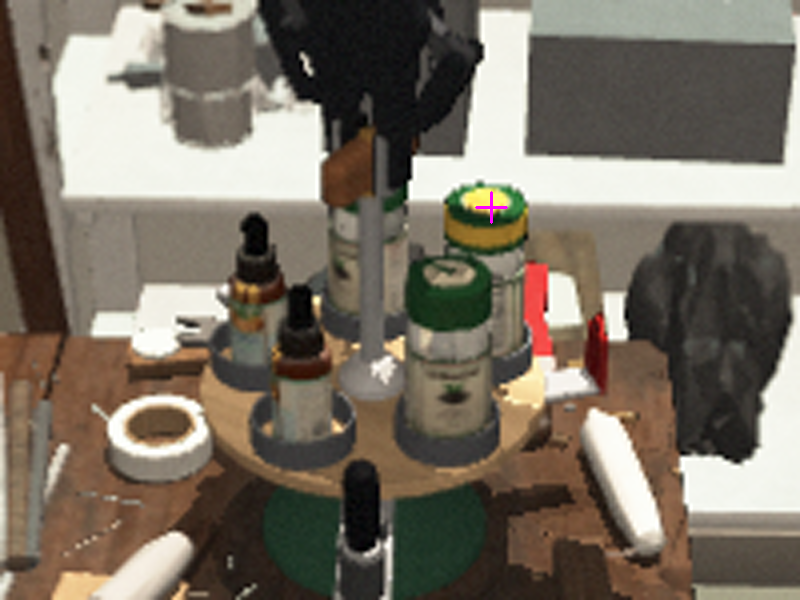

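All five containers are upright. The yellow dot at crop (486,203) is about 3° short of the goal cross at (491,207), and the tool yaw agrees (56.8° against 53.85°). I'll finish the turn.

Request:
{"op": "send_rows", "data": {"targets": [0, 0, 1, 0, 0, 0, -1, 0, 0, 1, 0, 0, 0, -1, 0, 0, 1, 0, 0, 0, -1, 0, 0, 0, 0, 0, 0, -1, 0, 0, 0, 0, 0, 0, -1]}}

```text
time_s: 15.65
eef_pos: [517.5, -71.0, 240.2]
ee_rot: [0.001, 0.892, 0.453, 0.003]
force: [7.0, 7.9, 3.0]
grip_width: 0.236
grip_force: 39.0
```

```bash
python3 - <<'E'
from h import *
w=cap('wrist');b=cap('side');a=cap('scene')
s=monitor.sense();print(s['eef_pos'],s['force'],s['grip_force'],s['dq'].round(3))
R=Ro.from_quat(np.roll(s['ee_rot'],-1)).as_matrix();print(np.rad2deg(np.arctan2(R[1,0],R[0,0])))
for c in(a,b,w):print(proj(c,[[451.9,-92.5,216]]))
p=proj(b,[[451.9,-92.5,216]])[0]
h=cv2.cvtColor(b['img'],cv2.COLOR_RGB2HSV)
m=((abs(h[:,:,0].astype(int)-28)<6)&(h[:,:,1]>120)&(h[:,:,2]>120))
ys,xs=np.nonzero(m[164:177,338:366]);print('dot',xs.mean()+338,ys.mean()+164,len(xs),xs.min()+338,xs.max()+338)
i1=cv2.resize(b['img'][140:260,270:390],(400,400),interpolation=cv2.INTER_CUBIC)
i2=cv2.resize(a['img'][160:300,320:460],(400,400),interpolation=cv2.INTER_CUBIC)
cv2.imwrite('pics/f.png',np.hstack([i1,i2])[:,:,::-1])
E
```

```text
[517.46842332 -71.02838368 240.15080882] [6.29109686 7.36150532 3.17954906] 38.99462878704071 [-0.001 -0.001  0.001  0.001 -0.     0.001]
53.8485693713646
[[410.54221743 214.713474  ]]
[[352.32650096 171.46076759]]
[[237.56828813 395.03288169]]
dot 352.4878048780488 170.17073170731706 41 347 361
```

View pics/f.png

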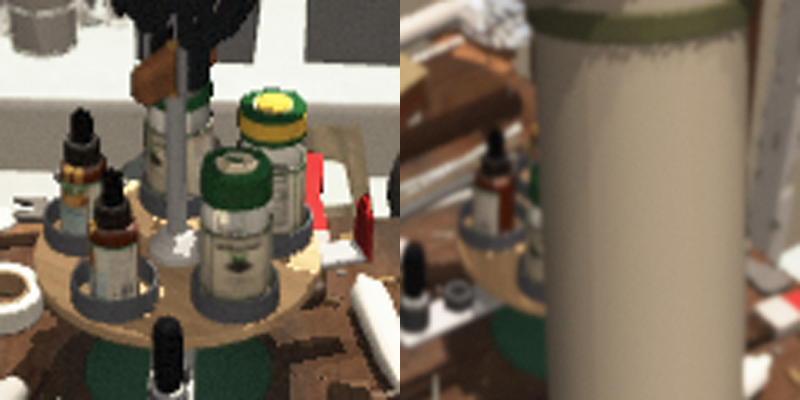

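The yellow dot at side px (352.2,170.6) matches the front place (352.3,171.5). All containers are upright and the pin is in the stow sleeve. I'll hold briefly and hand in.

Request:
{"op": "send_rows", "data": {"targets": [0, 0, 0, 0, 0, 0, -1, 0, 0, 0, 0, 0, 0, -1, 0, 0, 0, 0, 0, 0, -1, 0, 0, 0, 0, 0, 0, -1]}}

```text
time_s: 16.3
eef_pos: [517.5, -71.0, 240.2]
ee_rot: [0.001, 0.892, 0.453, 0.003]
force: [7.0, 8.0, 3.2]
grip_width: 0.236
grip_force: 39.0
```

```bash
python3 -c "
from rig import job
print(job.finish_job())"
```

```text
the job is handed in; nothing more can be done
None
```

I handed the job in at about 16 s: by the last pictures the pin stands fully down in the stow sleeve, the yellow-taped jar is behind the pointer, all jars and bottles are upright, and the gripper holds the handle still; the hand-in call returned no verdict.

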